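Clamp the card reader in its counter mount

TASK

Secure the card reader in its counter mount: push the sliding jaw home by its upturned tab until the reader is held snugly between both jaws, then spin the loose wing nut clockwise (seen from above) by stroking its wings round with the fingertips until it stops finger-tight. Use fingertip pushes only: do not squeeze or force the wing nut, do not lift the reader or press on it with the fingers, and leave the small things lying around the mount where they are.

Things in the scene. Friction and masses are not known exactly. Their poses are not given: they have to be found in the camera images.
- reader_mount: Dark steel counter mount, screwed down (fixed, but placed and turned anew each run). Plate 120 (x) by 220 (y) by 5 mm; origin at the centre of its underside, on the worktop; z up. At its -y end stands the fixed jaw, 80 mm wide, top 32 mm above the worktop. The sliding jaw runs along the mount's y between two low strips (tops 10 mm above the worktop).
- jaw (a joint): Travel of the sliding jaw towards the fixed jaw (the mount's -y), in m: 0 fully open (pads 96 mm apart), 0.030 closed on the reader (pads 66 mm apart). Starts at 0 to 0.012. Stays where it is left; takes about 5 N to slide (7 N with the reader pushed along); locked once the nut is tight. The wing nut and its bolt ride on the jaw's foot and move with it.
- push_tab (a point): Centre of the outer (+y) face of the sliding jaw's push tab, 15 mm above the worktop. The tab is 49 mm wide (x), 3 mm thick, its top 22 mm above the worktop; this face is 58 mm on the +y side of the wing nut's axis. Push here in the mount's -y direction.
- jaw_pad (a point): Centre of the rubber pad's face on the sliding jaw, 19 mm above the worktop. The jaw is one dark steel bracket: this pad on an upright lip (80 mm wide, top 32 mm above the worktop, its back 36 mm on the -y side of the wing nut's axis), a flat foot 49 mm wide (top 8 mm above the worktop) and the upturned push tab at its +y end.
- fixed_pad (a point): Centre of the rubber pad's face on the fixed jaw, 19 mm above the worktop, at y = -96 mm in the mount's frame.
- wing_nut (a joint): Angle of the steel wing nut in rad; grows clockwise seen from above, which tightens it. Starts loose at 0 to 2; turns easily (1 to 2 N at a wing, about 3 N at the end), sinks 2 mm a turn, begins to clamp at 6.1 and comes to a hard stop, finger-tight, at 6.8. At 0 the wing of point wing_tip points along the mount's +x. Stays where it is left.
- nut_axis (a point): Point on the wing nut's upright axis at the mid height of its wings. The hub is 23 mm wide at its foot and 16 mm at its top, which lies 4 mm below this point; the threaded bolt, 10 mm thick, sticks out of it up to 38 mm above the worktop.
- wing_tip (a point): Outer end of one of two equal, opposite wings at mid height, 30 mm from the axis. A wing is an upright round ear 20 mm across, 5 mm thick, 10 to 30 mm from the axis, 20 to 40 mm above the worktop when tight (up to 2.5 mm higher when loose). Round the nut is free room for a fingertip above the tab's height, except on the -y side where the lip stands 36 mm from the axis.
- card_reader: Hand-held card reader, 100 (x) by 66 (y) by 19 mm high, lying loose and a little askew on the mount's plate between the two jaws; origin at the centre of its underside.
- coin_roll: Paper roll of coins, 21 x 74 x 21 mm, lying on the far side of the mount: leave alone. Origin at the centre of its underside.
- marker: Black felt marker, 14 x 138 x 17 mm, lying on the robot's side of the mount: leave alone. Origin at its underside.
- binder_clip: Black fold-back clip, 32 x 52 x 15 mm, lying on the far side of the mount: leave alone. Origin at its underside.

How it is judged (in metres and radians):
On the way, in this order (a step that is already met when the one before it is completed fails the run):
1. the sliding jaw is home on the reader while the nut is still loose (value of joint jaw above 0.0284 m and value of joint wing_nut below 5.5 rad), for 0.2 s.
2. the wing nut is turned down finger-tight (value of joint wing_nut above 6.5 rad and value of joint jaw above 0.0284 m), for 0.2 s.
At the end, for the whole second after the job is handed in: The sliding jaw is closed on the reader (joint 0.030 m, from 1.6 mm short to 1.5 mm past), the reader lies flat and square on the plate between both pads (within 2 mm and 2 degrees), and the wing nut is finger-tight (joint above 6.5 of 6.8 rad) (all of step 2 and value of joint jaw below 0.0315 m and height (world z) of card_reader below 0.008 m and angle between card_reader's own z axis and vertical below 0.05 rad and y of card_reader in the frame of reader_mount between -0.065 and -0.061 m and angle between the x axis of card_reader and the x axis of reader_mount, either way round below 0.035 rad and linear speed of card_reader below 0.01 m/s); the robot touches nothing.
It fails at once if the card reader is lifted or tipped (height (world z) of card_reader above 0.015 m or angle between card_reader's own z axis and vertical above 0.2 rad).
It fails at once if the fingers press on the card reader (over 4 N) (contact force between the fingers and card_reader above 4 N).
It fails at once if the wing nut is squeezed or forced by the fingers (over 40 N) (contact force between the fingers and wing_nut above 40 N).
It fails at once if the coin roll, marker or clip is shifted by more than 15 mm (distance of any of coin_roll, marker, binder_clip from where it was at the start of the episode above 0.015 m).
It also fails if it takes over 72 s, if anything falls off the work surface, if the arm or the gripper's body presses on something with over 40 N, if the wrist force passes 120 N, or if a joint passes its speed limit or range.

ROBOT

A 6-joint arm with a two-finger parallel gripper is mounted at the origin on a cart in front of the work surface, level with it; the furniture and walls round the work are solid. World frame = base frame: x ahead of the robot, y to its left, z up, the work surface at z = 0. Lengths are in mm, angles in rad, forces in N, time in s.
With the tool pointing down it reaches from about 275 to 750 mm from the base axis. Payload 10.2 kg.
Tool frame: the origin (TCP) lies at the very end of the fingers, on their centre line; the grasp point (between the pads) lies 19 mm behind it; z points along the fingers, y is the line along which they close (so a half turn about z gives the same grasp; the last joint's range is limited). The gripper opens to 85 mm and grips with 20 to 120 N. Pads are 22 mm wide; open, the fingers measure 114 mm over their backs; the gripper's body (76 mm by 85 mm) begins 54 mm behind the grasp point. The pads swing forward as they close: fully open they stand 13 mm farther back than shut.
Start: joints at [-1.366, 0.313, 1.498, -0, 1.331, -0.223], TCP at [217.795, -477.699, 231.294] pointing down, gripper open.
Joint ranges: [-2.94, 2.94], [-0.97, 2.17], [0.19, 2.56], [-1.23, 4.37], [0.02, 3.11], [-2.88, 2.88]. Speed limits (rad/s): [2.39, 2.39, 3.01, 3.14, 3.14, 3.14].

INTERFACE

Orientations are given as a unit quaternion [w, x, y, z].
In Python, from rig import monitor, eyes, job gives the robot as it stands. The module is installed in compiled form; this text tells all that it offers.
- The arm moves only by the tool send_rows, never from a script. Its argument "targets" is one flat list of numbers, 7 for each row, row after row: the turn, a rotation vector about the tool's x, y, z in degrees, then the shift along the tool's x, y, z in units of 60 mm (1.0 is 60 mm), then the opening, from -1 (shut) to 1 (fully open), so that 0 is half open. A call has 1 to 5 rows; each row shifts and turns the commanded pose from where the row before left it, along the tool's axes as they then stand; what a row does not reach is not made up. A row lasts 1/8 s, in which the tool goes at most 62.5 mm and 10.7 degrees, less where a joint would pass 70% of its speed; a pose out of reach is approached as far as the arm can. A call is refused whole if a number of a shift passes 1 or a number of a turn 10.7, either way. A call with a gripper value outside its range is refused whole. The fingers move at their own pace and stop on an object; "newtons" is the grip in N (left out, the last holds). Time passes only in rows, so rows that do not move let the fingers close. It gives the time, the measured TCP pose, the force, the opening and the grip force at its end, in the units of the state.
- monitor.sense(): the state, without advancing time (a new reading comes with each control period).
- eyes.capture(name): name is "side" or "top" or "wrist"; returns a dict with "img" (420x560x3 uint8, red, green, blue), "K" (3x3 intrinsics, pixels), "R" (3x3) and "t" (3): a world point X has camera coordinates R X + t. Camera axes: x right, y down, z forward; pixel columns grow to the right and rows downward; lengths in mm; the calibration is good to about 2 mm. A picture is of the moment at which its call begins. There is no depth.
- job.finish_job(): hands the job in; it is judged then, once.
The state is a dict: "time_s": time; "joints": joint angles; "dq": joint speeds; "tau": joint torques, N m; "eef_pos": TCP position; "ee_rot": TCP orientation; "force": force on the tool from outside, world axes, zero at the start; "wrist_torque": the same for the moment, N m; "grip_width": opening from 0.0 (shut) to 1.0 (fully open); "grip_force": force on a finger pad.
Only numpy, scipy, OpenCV 4.12 (cv2) and the standard library are available. Lean on these libraries where they do the work, as an engineer would, in place of code of your own. Each camera call takes 0.05 s, during which the arm holds its last target. There are 200 camera calls.

## Working session

There is one attempt and no reset: what is moved stays moved. The work goes in short steps, Python scripts to look and compute and a tool call to move; the robot and the scene stay as the last step left them, time stands still between calls to the robot, and variables do not carry over. Pictures are saved under pics/ and viewed, at most 10 in all, crops included, and the job is handed in when it is done.

Besides the shell and the picture viewer there is one more tool, called after "Call:" as a command line: name --argument value ..., lists and objects as JSON in quotes. send_rows: Moves the arm, as the interface text tells. Its arguments: {"type":"object","properties":{"targets":{"type":"array","items":{"type":"number"}},"newtons":{"type":"number"}},"required":["targets"]}

```bash
mkdir -p pics; python3 - <<'E'
from rig import monitor, eyes, job
import cv2, numpy as np
s=monitor.sense(); print(s["time_s"],s["eef_pos"],s["ee_rot"],s["grip_width"])
for n in ["top","side"]:
    c=eyes.capture(n); cv2.imwrite(f"pics/{n}0.png",c["img"][:,:,::-1]); np.savez(f"pics/{n}0.npz",**c)
    print(n,c["K"].tolist(),c["R"].round(3).tolist(),c["t"].tolist())
E
```

```text
0.0 [ 217.74859649 -477.41996874  230.73938167] [-6.61287599e-04  9.77210168e-01  2.12273056e-01  1.21234576e-05] 1.0023393878432805
top [[413.50006566055754, 0.0, 281.40517857987754], [0.0, 413.50006566055754, 215.38350869717644], [0.0, 0.0, 1.0]] [[0.02, -1.0, -0.021], [-0.998, -0.018, -0.063], [0.062, 0.022, -0.998]] [110.10934191320487, 569.5532510881134, 869.1579435474545]
side [[540.3058267217606, 0.0, 274.77274615728516], [0.0, 540.3058267217606, 209.46655308480828], [0.0, 0.0, 1.0]] [[-0.567, 0.824, -0.004], [0.712, 0.487, -0.506], [-0.415, -0.289, -0.863]] [244.94006382819273, -421.6441193872593, 1162.5590141885855]
```

View pics/top0.png

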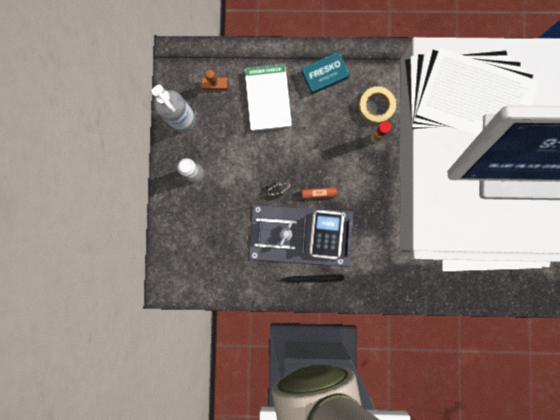

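View pics/side0.png

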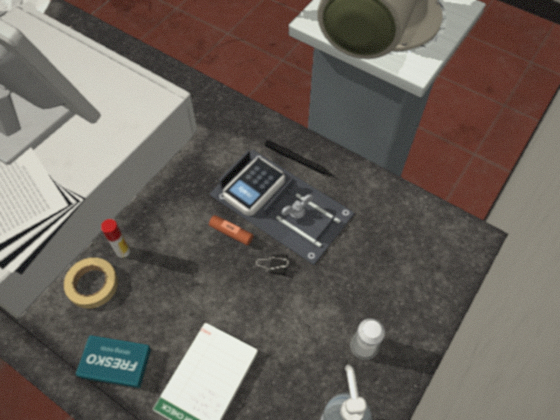

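The top view shows the mount at about (250–355, 207–265), with the reader at (327,234), the nut at (287,235), the clip at (277,188), the roll at (319,193) and the marker at (312,279). Next I'll enlarge both views.

```bash
python3 - <<'E'
import cv2, numpy as np
a=cv2.imread("pics/top0.png")[180:290,240:370]; b=cv2.imread("pics/side0.png")[140:270,200:360]
a=cv2.resize(a,None,fx=5,fy=5,interpolation=cv2.INTER_CUBIC)
b=cv2.resize(b,None,fx=4.5,fy=4.5,interpolation=cv2.INTER_CUBIC)
g=lambda i:np.clip((i/255.)**0.6*255,0,255).astype('uint8')
cv2.imwrite("pics/topc.png",g(a)); cv2.imwrite("pics/sidec.png",g(b))
E
```

```text
(no output)
```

View pics/topc.png

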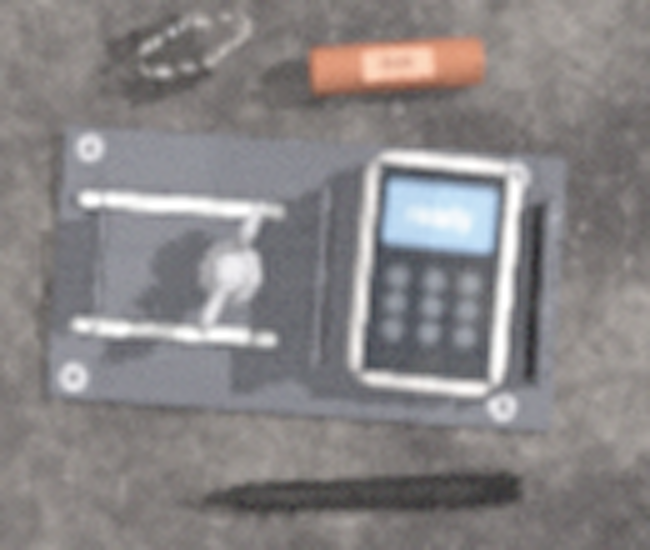

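View pics/sidec.png

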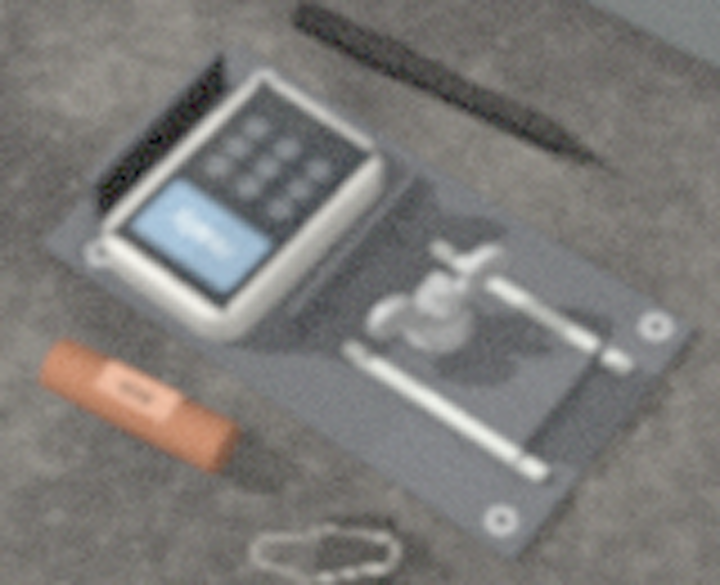

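```bash
cat > h.py <<'E'
import numpy as np, cv2
def ray(c,px):
    d=c["R"].T@np.linalg.inv(c["K"])@np.array([px[0],px[1],1.]); return -c["R"].T@c["t"],d
def onz(c,px,z):
    o,d=ray(c,px); return (o+d*(z-o[2])/d[2])[:2]
def proj(c,X):
    p=c["K"]@(c["R"]@np.array(X,float)+c["t"]); return p[:2]/p[2]
E
python3 - <<'E'
from h import *
T=np.load("pics/top0.npz"); S=np.load("pics/side0.npz")
t=lambda x,y,z:onz(T,(240+(x+.5)/5-.5,180+(y+.5)/5-.5),z); s=lambda x,y,z:onz(S,(200+(x+.5)/4.5-.5,140+(y+.5)/4.5-.5),z)
def fit(P): # order: (+x+y),(-x+y),(+x-y),(-x-y)
    P=np.array(P); L=np.array([[60,110],[-60,110],[60,-110],[-60,-110]])
    c=P.mean(0); u=(P-c); th=np.arctan2((L[:,0]*u[:,1]-L[:,1]*u[:,0]).sum(),(L*u).sum())
    print("mount",c.round(1),np.degrees(th).round(2),P.round(0).tolist()); return c,th
A=fit([t(65,128,5),t(48,400,5),t(565,158,5),t(550,430,5)])
B=fit([s(512,555,5),s(692,330,5),s(45,245,5),s(232,45,5)])
def loc(p,m):
    c,th=m; R=np.array([[np.cos(th),-np.sin(th)],[np.sin(th),np.cos(th)]]); return (R.T@(p-c)).round(1)
for n,m,f,pts in [("top",A,t,dict(hub=(235,270,36),w1=(255,215,33),w2=(209,325,33),tabL=(97,205,22),tabR=(97,325,22),lip=(322,280,32))),
  ("side",B,s,dict(hub=(437,293,38),w1=(390,318,33),w2=(490,252,33),tabL=(527,443,22),tabR=(608,347,22)))]:
    for k,(x,y,z) in pts.items(): p=f(x,y,z); print(n,k,p.round(1),loc(p,m))
E
```

```text
mount [525.7  78. ] -2.34 [[589.0, 185.0], [471.0, 189.0], [580.0, -34.0], [462.0, -28.0]]
mount [527.5  77.4] -2.46 [[590.0, 183.0], [474.0, 189.0], [581.0, -33.0], [464.0, -30.0]]
top hub [528.2 108.8] [ 1.2 30.9]
top w1 [551.6 100.8] [24.9 23.8]
top w2 [504.9 119.3] [-22.5  40.4]
top tabL [555.1 168.5] [25.7 91.6]
top tabR [503.9 167.4] [-25.5  88.4]
top lip [524.7  72.1] [-0.7 -6. ]
side hub [531.8 111.8] [ 2.8 34.6]
side w1 [547.6 102.1] [19.  25.6]
side w2 [503.6 116.7] [-25.6  38.3]
side tabL [557.4 167.5] [25.9 91.3]
side tabR [507.5 170.8] [-24.   92.5]
```

The two views agree: mount at (526.6, 77.7), yaw −2.4°, tab outer face at mount y≈91, nut at y≈33, wing angle ≈0.3 rad. I'll close the gripper and go to a via point.

Call:
send_rows --targets '[0,0,0,0.53,-0.63,0,-1,0,0,0,0.53,-0.63,0,-1,0,0,0,0.53,-0.63,0,-1,0,0,0,0.53,-0.63,0,-1,0,0,0,0.53,-0.63,0,-1]' --newtons 30

```text
time_s: 0.72
eef_pos: [284.1, -238.1, 231.1]
ee_rot: [-0.0, 0.977, 0.212, 0.0]
force: [0.6, -0.4, 0.2]
grip_width: -0.002
grip_force: 0.0
```

Call:
send_rows --targets '[0,0,0,0.53,-0.63,0,-1,0,0,0,0.53,-0.63,0,-1,0,0,0,0.53,-0.63,0,-1,0,0,0,0.53,-0.63,0,-1,0,0,0,0.53,-0.63,0,-1]'

```text
time_s: 1.35
eef_pos: [350.4, -0.2, 231.3]
ee_rot: [0.0, 0.977, 0.212, 0.0]
force: [2.0, -1.2, -0.3]
grip_width: -0.003
grip_force: 0.0
```

Call:
send_rows --targets '[0,0,-10.5,0,0,0,-1,0,0,-10.5,0,0,0,-1,0,0,-10.5,0,0,0,-1,0,0,-10.5,0,0,0,-1,0,0,-10.5,0,0,0,-1]'

```text
time_s: 1.98
eef_pos: [350.2, -1.8, 231.1]
ee_rot: [-0.0, 0.781, 0.625, -0.0]
force: [-0.2, 0.5, -0.3]
grip_width: 0.001
grip_force: 0.0
```

Call:
send_rows --targets '[0,0,-10.5,0,0,0,-1,0,0,0,0,0,0,-1]'

```text
time_s: 2.22
eef_pos: [350.2, -1.8, 231.1]
ee_rot: [-0.0, 0.723, 0.691, -0.0]
force: [0.4, 0.6, -1.0]
grip_width: -0.001
grip_force: 0.0
```

Call:
send_rows --targets '[0,0,0,0.55,0.48,0.3,-1,0,0,0,0.55,0.48,0.3,-1,0,0,0,0.55,0.48,0.3,-1,0,0,0,0.55,0.48,0.3,-1,0,0,0,0.55,0.48,0.3,-1]'

```text
time_s: 2.85
eef_pos: [502.2, 158.0, 140.4]
ee_rot: [-0.0, 0.724, 0.69, -0.0]
force: [0.3, -0.8, 0.9]
grip_width: -0.003
grip_force: 0.0
```

Call:
send_rows --targets '[0,0,0,0.54,0.47,0.2,-1,0,0,0,0,0,0,-1]'

```text
time_s: 3.1
eef_pos: [531.2, 189.3, 127.5]
ee_rot: [-0.001, 0.723, 0.691, -0.001]
force: [-0.4, -0.0, 0.3]
grip_width: 0.001
grip_force: 0.0
```

```bash
python3 - <<'E'
from rig import monitor, eyes, job
import cv2, numpy as np
s=monitor.sense(); print(s["time_s"],s["eef_pos"],s["ee_rot"],s["joints"])
c=eyes.capture("wrist"); np.savez("pics/w1.npz",**c); cv2.imwrite("pics/w1.png",c["img"][:,:,::-1])
E
```

```text
3.1 [531.24794736 189.3158548  127.47148831] [-0.00074133  0.72304337  0.69080166 -0.00089812] [1.34557249e-01 4.96974553e-01 1.51306046e+00 1.59290055e-04
 1.13388228e+00 1.80090325e-01]
```

View pics/w1.png

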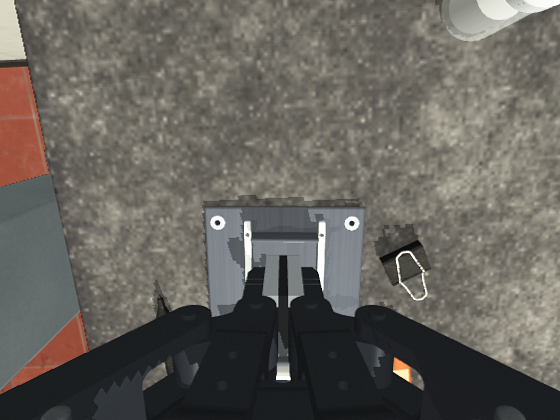

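The wrist view shows the plate's +y edge at row 203, from col 205 to 365. The screws are at (217,223) and (352,223), the tab's top edge is near row 234 between cols 249 and 320, and the fingertips are at (283,258).

```bash
python3 - <<'E'
from h import *
c=np.load("pics/w1.npz"); th=np.radians(-2.4); R=np.array([[np.cos(th),-np.sin(th)],[np.sin(th),np.cos(th)]]); m=np.array([526.6,77.7])
for n,p,z in [("corner-",(205,205),5),("corner+",(365,205),5),("screw-",(217,223),5),("screw+",(352,223),5),("stripL",(248,222),10),("stripR",(321,222),10)]:
    w=onz(c,p,z); print(n,w.round(1),(R.T@(w-m)).round(1))
for z in (22,8):
  for col in (262,305):
    for r in (232,235,241): 
        w=onz(c,(col,r),z); print(z,r,w.round(1),(R.T@(w-m)).round(1))
print("tcp",proj(c,[531.2,189.3,127.5]))
im=c["img"].mean(2); print([int(x) for x in im[200:258,268:300].mean(1)])
E
```

```text
corner- [474.2 191.1] [-57.1 111.1]
corner+ [592.2 185.8] [ 61.  110.8]
screw- [481.8 176.8] [-48.9  97.1]
screw+ [582.7 172.3] [52.1 96.9]
stripL [505.6 178.1] [-25.2  99.4]
stripR [559.1 175.7] [28.4 99.3]
22 232 [516.3 173.9] [-14.3  95.7]
22 235 [516.2 171.7] [-14.3  93.5]
22 241 [515.9 167.2] [-14.4  89. ]
22 232 [546.6 172.6] [16.  95.6]
22 235 [546.5 170.3] [16.1 93.4]
22 241 [546.4 165.8] [16.1 88.9]
8 232 [515.3 169.2] [-15.2  91. ]
8 235 [515.1 166.9] [-15.2  88.6]
8 241 [514.8 162.1] [-15.3  83.9]
8 232 [547.2 167.8] [16.8 90.9]
8 235 [547.2 165.5] [16.9 88.5]
8 241 [547.  160.7] [16.9 83.8]
tcp [280.80049406 276.16232191]
[93, 94, 93, 93, 91, 81, 65, 78, 90, 91, 91, 91, 91, 91, 91, 91, 91, 91, 91, 91, 91, 91, 91, 91, 92, 91, 86, 84, 82, 82, 82, 79, 59, 54, 56, 58, 58, 58, 62, 82, 114, 144, 153, 131, 133, 133, 133, 133, 133, 133, 133, 133, 134, 134, 130, 102, 101, 102]
```

Call:
send_rows --targets '[0,0,0,0,-0.04,0.6,-1,0,0,0,0,0,0.6,-1,0,0,0,0,0,0.5,-1,0,0,0,0,0,0.21,-1,0,0,0,0,0,0,-1]'

```text
time_s: 3.78
eef_pos: [528.4, 187.6, 15.0]
ee_rot: [-0.0, 0.723, 0.691, -0.0]
force: [-0.2, 0.5, 0.2]
grip_width: -0.005
grip_force: 0.0
```

Call:
send_rows --targets '[0,0,0,-0.08,0,0,-1,0,0,0,-0.08,0,0,-1,0,0,0,-0.06,0,0,-1,0,0,0,-0.06,0,0,-1,0,0,0,0,0,0,-1]'

```text
time_s: 4.4
eef_pos: [528.2, 171.2, 15.3]
ee_rot: [0.0, 0.722, 0.691, 0.001]
force: [0.1, 2.4, 1.4]
grip_width: 0.0
grip_force: 1.4
```

Call:
send_rows --targets '[0,0,0,-0.06,0,0,-1,0,0,0,-0.06,0,0,-1,0,0,0,0,0,0,-1]'

```text
time_s: 4.78
eef_pos: [527.8, 164.1, 15.1]
ee_rot: [0.0, 0.722, 0.692, 0.0]
force: [0.5, 4.1, 3.0]
grip_width: 0.001
grip_force: 1.9
```

Call:
send_rows --targets '[0,0,0,-0.06,0,0,-1,0,0,0,0,0,0,-1]'

```text
time_s: 5.03
eef_pos: [527.5, 160.5, 14.9]
ee_rot: [0.0, 0.722, 0.692, 0.0]
force: [0.4, 4.3, 2.0]
grip_width: 0.002
grip_force: 2.0
```

```bash
python3 - <<'E'
from rig import monitor, eyes, job
import cv2, numpy as np
s=monitor.sense(); print(s["time_s"],s["eef_pos"],s["force"])
c=eyes.capture("top"); np.savez("pics/t2.npz",**c)
d=eyes.capture("side"); np.savez("pics/s2.npz",**d)
a=cv2.resize(c["img"][190:280,240:370],None,fx=3,fy=3,interpolation=cv2.INTER_CUBIC)
b=cv2.resize(d["img"][140:270,200:360],None,fx=2.5,fy=2.5,interpolation=cv2.INTER_CUBIC)
o=np.zeros((330,800,3),'uint8'); o[:270,:390]=a; o[:325,400:]=b; o=((o/255.)**.6*255).astype('uint8')
cv2.imwrite("pics/2.png",o[:,:,::-1])
E
```

```text
5.025 [527.54608759 160.51059413  14.91380455] [0.42317359 4.28807699 1.96207251]
```

View pics/2.png

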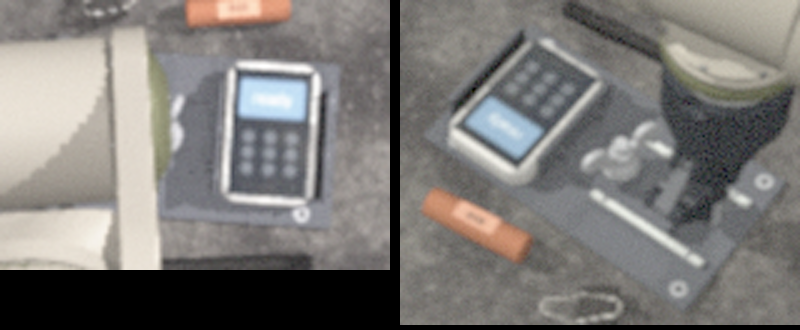

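The jaw is sliding at about 4 N, and the reader is nearly at the fixed jaw. I'll keep pushing in small steps.

Call:
send_rows --targets '[0,0,0,-0.05,0,0,-1,0,0,0,0,0,0,-1]'

```text
time_s: 5.38
eef_pos: [527.4, 157.9, 14.8]
ee_rot: [-0.0, 0.722, 0.692, 0.001]
force: [0.2, 7.1, 2.9]
grip_width: -0.001
grip_force: 3.5
```

Call:
send_rows --targets '[0,0,0,-0.04,0,0,-1,0,0,0,0,0,0,-1]'

```text
time_s: 5.62
eef_pos: [527.3, 157.6, 14.9]
ee_rot: [-0.001, 0.723, 0.691, 0.002]
force: [2.6, 20.4, 0.9]
grip_width: -0.001
grip_force: 10.6
```

Call:
send_rows --targets '[0,0,0,-0.04,0,0,-1,0,0,0,0,0,0,-1]'

```text
time_s: 5.88
eef_pos: [527.3, 157.4, 15.0]
ee_rot: [-0.002, 0.723, 0.691, 0.004]
force: [3.8, 35.3, -0.6]
grip_width: 0.002
grip_force: 17.7
```

The jaw is home: 35 N against a firm stop. I'll retract, rise, and look at the nut from the other side with the wrist camera.

Call:
send_rows --targets '[0,0,0,0.15,0,0,-1,0,0,0,0.15,0,0,-1,0,0,0,0,0,-0.6,-1,0,0,0,0,0,-0.9,-1,0,0,0,0,0,-0.4,-1]'

```text
time_s: 6.5
eef_pos: [528.5, 170.4, 131.3]
ee_rot: [0.001, 0.722, 0.692, 0.001]
force: [-0.3, -0.4, -0.9]
grip_width: -0.0
grip_force: 0.0
```

Call:
send_rows --targets '[0,0,0,-0.6,0,0,-0.2,0,0,0,-0.7,0,0,-0.2,0,0,0,-0.6,0,0,-0.2,0,0,0,-0.3,0,0,-0.2,0,0,0,0,0,0,-0.2]'

```text
time_s: 7.12
eef_pos: [522.0, 38.2, 128.6]
ee_rot: [-0.0, 0.723, 0.691, -0.0]
force: [0.5, 0.6, 0.2]
grip_width: 0.403
grip_force: 0.0
```

```bash
python3 - <<'E'
from rig import monitor, eyes, job
import cv2, numpy as np
s=monitor.sense(); print(s["time_s"],s["eef_pos"],s["ee_rot"],s["grip_width"])
c=eyes.capture("wrist"); np.savez("pics/w3.npz",**c); cv2.imwrite("pics/w3.png",c["img"][:,:,::-1])
E
```

```text
7.125 [522.01400853  38.21888641 128.57805998] [-1.44613706e-04  7.22860251e-01  6.90994215e-01 -1.78008345e-04] 0.40287051411137237
```

View pics/w3.png

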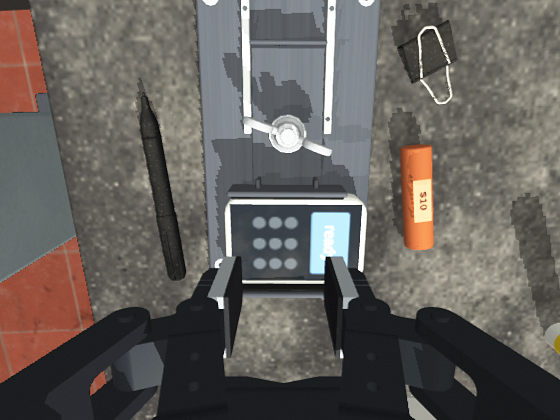

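The reader sits square between the jaws. The nut's bolt is at (288,133), the wing tips are at (245,121) and (331,152), and the tab edge is at row ~42. Fingertip inner faces are near cols 240 and 331.

```bash
python3 - <<'E'
from h import *
c=np.load("pics/w3.npz"); th=np.radians(-2.4); R=np.array([[np.cos(th),-np.sin(th)],[np.sin(th),np.cos(th)]]); m=np.array([527.5,77.9])
for n,p,z in [("bolt",(288,131),38),("w+",(331,152),32),("w-",(245,121),32),("tab",(288,41),22),("tabbot",(288,40),8),("lipback",(288,187),32)]:
    w=onz(c,p,z); print(n,w.round(1),(R.T@(w-m)).round(1))
a=onz(c,(331,152),32)-onz(c,(245,121),32); print(np.degrees(np.arctan2(a[1],a[0])),np.hypot(*a))
o=-c["R"].T@c["t"]; print("cam",o.round(0))
for z in (128.6,135): print([proj(c,[522+s*17,38.2,z]).round(0) for s in (-1,1)])
E
```

```text
bolt [528.4  92.5] [ 0.2 14.6]
w+ [555.4  77.7] [27.9  1. ]
w- [501.7  99.5] [-26.6  20.5]
tab [530.8 146. ] [ 0.4 68.2]
tabbot [531.  148.9] [ 0.6 71.1]
lipback [526.9  56.1] [  0.3 -21.8]
-22.048438396075767 57.89579785418617
cam [526. 106. 272.]
[array([240., 278.]), array([321., 275.])]
[array([239., 285.]), array([323., 281.])]
```

Call:
send_rows --targets '[0,0,0,0.44,0.03,0,-0.2,0,0,0,0.44,0.04,0,-0.2,0,0,-10,0,0,0,-0.2,0,0,-10,0,0,0,-0.2,0,0,-10,0,0,0,-0.2]'

```text
time_s: 7.8
eef_pos: [528.3, 92.9, 128.6]
ee_rot: [-0.0, 0.515, 0.857, -0.0]
force: [-0.7, -0.2, 0.5]
grip_width: 0.401
grip_force: 0.0
```

Call:
send_rows --targets '[0,0,-10,0,0,0.4,-0.2,0,0,-10,0,0,0.4,-0.2,0,0,0,0,0,0.2,-0.2,0,0,0,0,0,0,-0.2]'

```text
time_s: 8.3
eef_pos: [528.3, 92.0, 68.3]
ee_rot: [-0.001, 0.364, 0.932, -0.0]
force: [-0.5, 0.5, -0.0]
grip_width: 0.4
grip_force: 0.0
```

Call:
send_rows --targets '[0,0,0,0,0,0.3,-0.2,0,0,0,0,0,0.2,-0.2,0,0,0,0,0,0.14,-0.2,0,0,0,0,0,0,-0.2]'

```text
time_s: 8.8
eef_pos: [528.4, 91.4, 30.1]
ee_rot: [-0.0, 0.363, 0.932, -0.0]
force: [0.7, -0.2, 0.2]
grip_width: 0.399
grip_force: 0.0
```

Call:
send_rows --targets '[0,0,8,0,0,0,-0.2,0,0,8,0,0,0,-0.2,0,0,6,0,0,0,-0.2,0,0,6,0,0,0,-0.2,0,0,0,0,0,0,-0.2]'

```text
time_s: 9.43
eef_pos: [528.9, 91.2, 30.9]
ee_rot: [0.0, 0.577, 0.817, 0.0]
force: [-0.2, -0.3, 0.8]
grip_width: 0.401
grip_force: 0.3
```

```bash
python3 - <<'E'
from rig import monitor, eyes, job
import cv2, numpy as np
s=monitor.sense(); print(s["time_s"],s["eef_pos"],s["ee_rot"],s["force"],s["wrist_torque"],s["joints"])
c=eyes.capture("wrist"); np.savez("pics/w4.npz",**c); cv2.imwrite("pics/w4.png",c["img"][:,:,::-1])
E
```

```text
9.425 [528.91181806  91.19371327  30.85003872] [4.80578062e-04 5.76791338e-01 8.16891349e-01 2.12676628e-04] [-0.19712989 -0.2567372   0.79537135] [-0.09487462 -0.01466757 -0.00606602] [-4.76050294e-02  5.80995479e-01  1.67601671e+00 -2.03943350e-04
  8.83541294e-01 -3.88681207e-01]
```

View pics/w4.png

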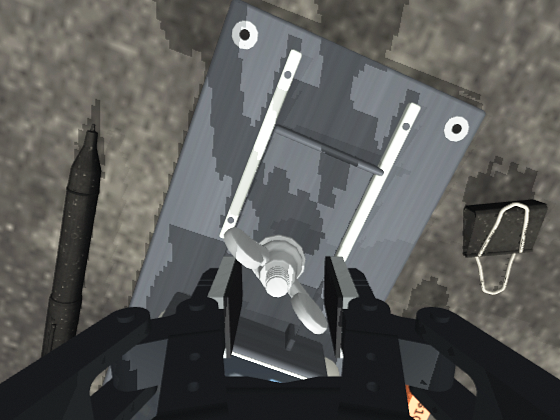

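The fingers straddle the nut with the wings just ahead of their trailing edges, at about 45° to the tool's y axis. I'll start the clockwise stroke.

Call:
send_rows --targets '[0,0,8,0,0,0,-0.2,0,0,8,0,0,0,-0.2,0,0,8,0,0,0,-0.2,0,0,8,0,0,0,-0.2,0,0,8,0,0,0,-0.2]'

```text
time_s: 10.1
eef_pos: [528.4, 91.2, 30.4]
ee_rot: [-0.0, 0.822, 0.569, -0.0]
force: [-0.6, -1.1, -0.6]
grip_width: 0.4
grip_force: 0.7
```

Call:
send_rows --targets '[0,0,8,0,0,0,-0.2,0,0,8,0,0,0,-0.2,0,0,8,0,0,0,-0.2,0,0,8,0,0,0,-0.2,0,0,8,0,0,0,-0.2]'

```text
time_s: 10.72
eef_pos: [528.2, 91.3, 30.3]
ee_rot: [-0.0, 0.967, 0.254, -0.0]
force: [-1.0, -1.3, 0.1]
grip_width: 0.401
grip_force: 0.7
```

Call:
send_rows --targets '[0,0,8,0,0,0,-0.2,0,0,8,0,0,0,-0.2,0,0,8,0,0,0,-0.2,0,0,8,0,0,0,-0.2,0,0,8,0,0,0,-0.2]'

```text
time_s: 11.35
eef_pos: [528.8, 91.1, 30.5]
ee_rot: [0.0, 0.996, -0.093, 0.0]
force: [2.1, -2.5, -1.7]
grip_width: 0.402
grip_force: 1.0
```

```bash
python3 - <<'E'
from rig import monitor, eyes, job
import cv2, numpy as np
s=monitor.sense(); print(s["time_s"],s["eef_pos"],s["ee_rot"],s["force"],s["wrist_torque"],s["joints"])
c=eyes.capture("wrist"); np.savez("pics/w5.npz",**c); cv2.imwrite("pics/w5.png",c["img"][:,:,::-1])
E
```

```text
11.35 [528.81748651  91.13269169  30.46432537] [ 1.12231991e-04  9.95701115e-01 -9.26236537e-02  3.67208028e-04] [ 2.10523606 -2.49586251 -1.69784378] [-0.28526141 -0.18127796  0.07033244] [-4.76813688e-02  5.81596935e-01  1.67626669e+00 -3.33046827e-04
  8.83005505e-01  1.70883952e+00]
```

View pics/w5.png

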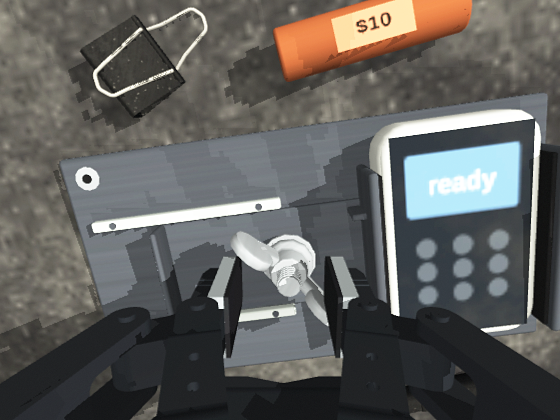

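The stroke works: the nut has turned about 118° and the reader is still square. I'll lift, turn back about 189°, lower and stroke again.

Call:
send_rows --targets '[0,0,-10.5,0,0,0,-0.2,0,0,-10.5,0,0,-0.4,-0.2,0,0,-10.5,0,0,0,-0.2,0,0,-10.5,0,0,0,-0.2,0,0,-10.5,0,0,0,-0.2]'

```text
time_s: 12.02
eef_pos: [528.6, 91.5, 54.6]
ee_rot: [-0.0, 0.932, 0.363, 0.0]
force: [0.2, 0.0, 0.4]
grip_width: 0.399
grip_force: 0.0
```

Call:
send_rows --targets '[0,0,-10.5,0,0,0,-0.2,0,0,-10.5,0,0,0,-0.2,0,0,-10.5,0,0,0,-0.2,0,0,-10.5,0,0,0,-0.2,0,0,-10.5,0,0,0,-0.2]'

```text
time_s: 12.65
eef_pos: [528.6, 91.5, 54.5]
ee_rot: [-0.0, 0.675, 0.738, 0.0]
force: [0.1, 0.2, -0.0]
grip_width: 0.403
grip_force: 0.0
```

Call:
send_rows --targets '[0,0,-10.5,0,0,0,-0.2,0,0,-10.5,0,0,0,-0.2,0,0,-10.5,0,0,0,-0.2,0,0,-10.5,0,0,0,-0.2,0,0,-10.5,0,0,0,-0.2]'

```text
time_s: 13.28
eef_pos: [528.6, 91.4, 54.5]
ee_rot: [0.0, 0.279, 0.96, 0.0]
force: [0.3, 0.3, -0.5]
grip_width: 0.396
grip_force: 0.0
```

Call:
send_rows --targets '[0,0,-10.5,0,0,0,-0.2,0,0,-10.5,0,0,0,-0.2,0,0,-10.5,0,0,0,-0.2,0,0,0,0,0,0,-0.2]'

```text
time_s: 13.78
eef_pos: [528.6, 91.4, 54.5]
ee_rot: [0.0, 0.012, 1.0, 0.0]
force: [0.5, 0.0, 0.4]
grip_width: 0.4
grip_force: 0.0
```

Call:
send_rows --targets '[0,0,0,0,0,0.2,-0.2,0,0,0,0,0,0.22,-0.2,0,0,0,0,0,0,-0.2,0,0,5,0,0,0,-0.2,0,0,7,0,0,0,-0.2]'

```text
time_s: 14.4
eef_pos: [528.8, 91.2, 29.2]
ee_rot: [0.0, 0.119, 0.993, -0.0]
force: [1.7, -1.5, -0.5]
grip_width: 0.398
grip_force: 1.0
```

Call:
send_rows --targets '[0,0,8,0,0,0,-0.2,0,0,8,0,0,0,-0.2,0,0,8,0,0,0,-0.2,0,0,8,0,0,0,-0.2,0,0,8,0,0,0,-0.2]'

```text
time_s: 15.02
eef_pos: [528.9, 91.0, 29.2]
ee_rot: [0.001, 0.452, 0.892, -0.0]
force: [1.6, -2.3, -0.7]
grip_width: 0.4
grip_force: 0.9
```

Call:
send_rows --targets '[0,0,8,0,0,0,-0.2,0,0,8,0,0,0,-0.2,0,0,8,0,0,0,-0.2,0,0,8,0,0,0,-0.2,0,0,8,0,0,0,-0.2]'

```text
time_s: 15.65
eef_pos: [528.6, 91.0, 29.1]
ee_rot: [0.0, 0.73, 0.683, -0.0]
force: [-0.3, -1.2, 0.7]
grip_width: 0.402
grip_force: 0.8
```

Call:
send_rows --targets '[0,0,8,0,0,0,-0.2,0,0,8,0,0,0,-0.2,0,0,8,0,0,0,-0.2,0,0,8,0,0,0,-0.2,0,0,8,0,0,0,-0.2]'

```text
time_s: 16.27
eef_pos: [528.2, 91.2, 29.0]
ee_rot: [-0.0, 0.92, 0.393, -0.0]
force: [-1.3, -0.9, -0.3]
grip_width: 0.399
grip_force: 0.7
```

Call:
send_rows --targets '[0,0,-10.5,0,0,0,-0.2,0,0,-10.5,0,0,-0.4,-0.2,0,0,-10.5,0,0,0,-0.2,0,0,-10.5,0,0,0,-0.2,0,0,-10.5,0,0,0,-0.2]'

```text
time_s: 16.9
eef_pos: [528.6, 91.3, 53.2]
ee_rot: [0.0, 0.647, 0.762, 0.0]
force: [1.1, -0.0, -0.1]
grip_width: 0.398
grip_force: 0.0
```

Call:
send_rows --targets '[0,0,-10.5,0,0,0,-0.2,0,0,-10.5,0,0,0,-0.2,0,0,-10.5,0,0,0,-0.2,0,0,-10.5,0,0,0,-0.2,0,0,-10.5,0,0,0,-0.2]'

```text
time_s: 17.52
eef_pos: [528.6, 91.3, 53.2]
ee_rot: [0.0, 0.243, 0.97, 0.0]
force: [-0.4, -0.0, -0.1]
grip_width: 0.399
grip_force: 0.0
```

Call:
send_rows --targets '[0,0,-10.5,0,0,0,-0.2,0,0,-10.5,0,0,0,-0.2,0,0,-10.5,0,0,0,-0.2,0,0,-10.5,0,0,0,-0.2,0,0,-10.5,0,0,0,-0.2]'

```text
time_s: 18.15
eef_pos: [528.6, 91.3, 53.2]
ee_rot: [0.0, -0.211, 0.978, -0.0]
force: [0.8, -0.3, -0.9]
grip_width: 0.399
grip_force: 0.0
```

Call:
send_rows --targets '[0,0,-10.5,0,0,0,-0.2,0,0,-10.5,0,0,0,-0.2,0,0,-10.5,0,0,0,-0.2,0,0,0,0,0,0,-0.2]'

```text
time_s: 18.65
eef_pos: [528.6, 91.3, 53.1]
ee_rot: [0.0, -0.465, 0.885, -0.0]
force: [-0.5, -0.0, -0.5]
grip_width: 0.399
grip_force: 0.0
```

Call:
send_rows --targets '[0,0,0,0,0,0.2,-0.2,0,0,0,0,0,0.2,-0.2,0,0,0,0,0,0,-0.2,0,0,5,0,0,0,-0.2,0,0,7,0,0,0,-0.2]'

```text
time_s: 19.27
eef_pos: [528.4, 91.3, 29.0]
ee_rot: [-0.0, -0.369, 0.93, 0.0]
force: [-1.7, -0.9, -0.9]
grip_width: 0.399
grip_force: 0.7
```

Call:
send_rows --targets '[0,0,8,0,0,0,-0.2,0,0,8,0,0,0,-0.2,0,0,8,0,0,0,-0.2,0,0,8,0,0,0,-0.2,0,0,8,0,0,0,-0.2]'

```text
time_s: 19.9
eef_pos: [528.6, 91.2, 29.1]
ee_rot: [0.0, -0.028, 1.0, -0.0]
force: [0.9, -1.7, -2.1]
grip_width: 0.4
grip_force: 1.0
```

Call:
send_rows --targets '[0,0,8,0,0,0,-0.2,0,0,8,0,0,0,-0.2,0,0,8,0,0,0,-0.2,0,0,6,0,0,0,-0.2,0,0,0,0,0,0,-0.2]'

```text
time_s: 20.52
eef_pos: [528.7, 91.2, 29.1]
ee_rot: [0.0, 0.229, 0.973, -0.0]
force: [0.2, -0.8, -1.1]
grip_width: 0.398
grip_force: 0.6
```

```bash
cat > st.py <<'E'
from rig import monitor
import numpy as np
s=monitor.sense(); q=s["ee_rot"]; print(s["time_s"],s["eef_pos"].round(1),"phi",np.degrees(2*np.arctan2(q[2],q[1])).round(1)-90,s["force"].round(1),s["wrist_torque"].round(2),"tau6",s["tau"][5].round(2),"g",s["grip_force"])
E
python3 st.py
```

```text
20.525 [528.7  91.2  29.1] phi 63.5 [ 0.2 -0.8 -1.1] [-0.17 -0.12  0.  ] tau6 0.63 g 0.5725036613876
```

Call:
send_rows --targets '[0,0,6,0,0,0,-0.2,0,0,6,0,0,0,-0.2,0,0,6,0,0,0,-0.2,0,0,6,0,0,0,-0.2,0,0,0,0,0,0,-0.2]'

```text
time_s: 21.15
eef_pos: [528.7, 91.3, 29.2]
ee_rot: [0.0, 0.425, 0.905, 0.0]
force: [0.1, -0.7, 0.4]
grip_width: 0.402
grip_force: 0.4
```

```bash
python3 st.py
```

```text
21.15 [528.7  91.3  29.2] phi 39.599999999999994 [ 0.1 -0.7  0.4] [-0.15 -0.08 -0.02] tau6 0.6 g 0.4350949758372735
```

Call:
send_rows --targets '[0,0,5,0,0,0,-0.2,0,0,5,0,0,0,-0.2,0,0,0,0,0,0,-0.2]'

```text
time_s: 21.52
eef_pos: [528.5, 91.3, 29.1]
ee_rot: [-0.0, 0.502, 0.865, -0.0]
force: [0.6, -1.8, 0.4]
grip_width: 0.399
grip_force: 0.5
```

```bash
python3 st.py
```

```text
21.525 [528.5  91.3  29.1] phi 29.700000000000003 [ 0.6 -1.8  0.4] [-0.2  -0.06  0.  ] tau6 0.49 g 0.4534202661307063
```

Call:
send_rows --targets '[0,0,4,0,0,0,-0.2,0,0,4,0,0,0,-0.2,0,0,0,0,0,0,-0.2]'

```text
time_s: 21.9
eef_pos: [528.5, 91.3, 29.1]
ee_rot: [-0.0, 0.561, 0.828, -0.0]
force: [-0.0, -0.3, 0.9]
grip_width: 0.403
grip_force: 0.5
```

```bash
python3 st.py
```

```text
21.9 [528.5  91.3  29.1] phi 21.700000000000003 [-0.  -0.3  0.9] [-0.19 -0.03 -0.01] tau6 0.39 g 0.5063466590945609
```

Call:
send_rows --targets '[0,0,4,0,0,0,-0.2,0,0,4,0,0,0,-0.2,0,0,0,0,0,0,-0.2]'

```text
time_s: 22.28
eef_pos: [528.5, 91.2, 29.1]
ee_rot: [-0.0, 0.618, 0.786, -0.0]
force: [0.5, -3.2, 0.9]
grip_width: 0.399
grip_force: 0.8
```

```bash
python3 st.py
```

```text
22.275 [528.5  91.2  29.1] phi 13.700000000000003 [ 0.5 -3.2  0.9] [-0.34  0.01  0.08] tau6 0.41 g 0.8445338156889193
```

Call:
send_rows --targets '[0,0,3,0,0,0,-0.2,0,0,0,0,0,0,-0.2]'

```text
time_s: 22.52
eef_pos: [528.3, 90.7, 29.0]
ee_rot: [0.0, 0.638, 0.77, -0.001]
force: [-1.1, -6.0, 0.6]
grip_width: 0.4
grip_force: 2.7
```

```bash
python3 st.py
```

```text
22.525 [528.3  90.7  29. ] phi 10.700000000000003 [-1.1 -6.   0.6] [-1.01  0.1   0.15] tau6 0.33 g 2.672804184257984
```

Call:
send_rows --targets '[0,0,2,0,0,0,-0.2,0,0,0,0,0,0,-0.2]'

```text
time_s: 22.78
eef_pos: [528.2, 90.5, 29.0]
ee_rot: [-0.0, 0.651, 0.759, -0.001]
force: [-1.7, -8.1, 0.8]
grip_width: 0.398
grip_force: 3.6
```

```bash
python3 st.py; python3 - <<'E'
from rig import eyes
import cv2, numpy as np
c=eyes.capture("wrist"); np.savez("pics/w6.npz",**c); cv2.imwrite("pics/w6.png",c["img"][:,:,::-1])
E
```

```text
22.775 [528.2  90.5  29. ] phi 8.700000000000003 [-1.7 -8.1  0.8] [-1.23  0.23  0.18] tau6 0.3 g 3.558657669927925
```

View pics/w6.png

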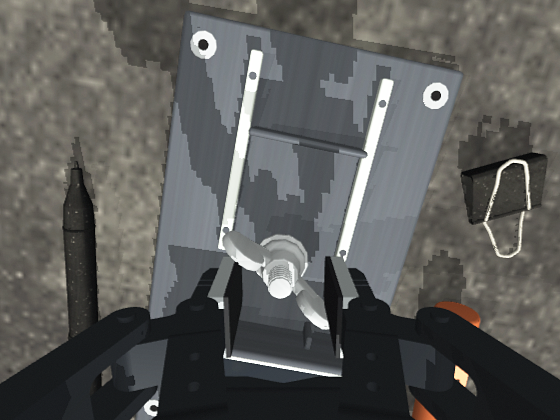

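Force now climbs at about 1 N/deg, well above the 3 N running level, with the wing near 6.7 rad, so it looks like the stop. I'll give it one more gentle nudge, then back off, lift and check from the earlier viewpoint.

Call:
send_rows --targets '[0,0,3,0,0,0,-0.2,0,0,0,0,0,0,-0.2]'

```text
time_s: 23.08
eef_pos: [527.9, 90.5, 28.9]
ee_rot: [-0.0, 0.671, 0.742, -0.001]
force: [-3.5, -7.7, 0.1]
grip_width: 0.399
grip_force: 4.2
```

```bash
python3 st.py
```

```text
23.075 [527.9  90.5  28.9] phi 5.700000000000003 [-3.5 -7.7  0.1] [-1.3   0.51  0.18] tau6 0.39 g 4.195404660422355
```

Call:
send_rows --targets '[0,0,-8,0,0,0,-0.2,0,0,-8,0,0,0,-0.2,0,0,0,0,0,-0.5,-0.2,0,0,0,0,0,-0.6,-0.2,0,0,0,0,0,-0.56,-0.2]'

```text
time_s: 23.7
eef_pos: [528.3, 91.6, 129.8]
ee_rot: [-0.0, 0.561, 0.828, 0.0]
force: [-0.2, -0.3, 0.1]
grip_width: 0.399
grip_force: 0.0
```

Call:
send_rows --targets '[0,0,10,0,0,0,-0.2,0,0,10,0,0,0,-0.2,0,0,6,0,0,0,-0.2,0,0,0,0,0,0,-0.2]'

```text
time_s: 24.2
eef_pos: [528.4, 91.6, 128.6]
ee_rot: [-0.0, 0.733, 0.68, 0.0]
force: [-0.1, -0.8, -0.2]
grip_width: 0.4
grip_force: 0.0
```

```bash
python3 st.py
```

```text
24.2 [528.4  91.6 128.6] phi -4.299999999999997 [-0.1 -0.8 -0.2] [ 0.   -0.01  0.02] tau6 0.58 g 0.0
```

Call:
send_rows --targets '[0,0,-1.7,-0.45,-0.02,0,-0.2,0,0,0,-0.45,-0.06,0,-0.2,0,0,0,0,0,0,-0.2]'

```text
time_s: 24.58
eef_pos: [520.2, 36.7, 128.7]
ee_rot: [-0.0, 0.724, 0.69, 0.0]
force: [0.2, 0.4, -0.3]
grip_width: 0.399
grip_force: 0.0
```

```bash
python3 st.py; python3 - <<'E'
from rig import eyes
from h import *
c=eyes.capture("wrist"); np.savez("pics/w7.npz",**c); b=np.load("pics/w3.npz")
for n,k in (("w3",b),("w7",c)):
    g=cv2.cvtColor(k["img"],cv2.COLOR_RGB2HSV)
    m=((g[...,2]>125)&(g[...,1]<40)).astype('uint8'); 
    q=proj(k,[528.5,91.5,30]); yy,xx=np.mgrid[:420,:560]; m[(xx-q[0])**2+(yy-q[1])**2>55**2]=0
    N,L,S,C=cv2.connectedComponentsWithStats(m)
    for i in range(1,N):
        if S[i,4]>60: print(n,"comp",S[i].tolist(),C[i].round(1).tolist())
    # reader edges: bright rim
    w=((g[...,2]>200)&(g[...,1]<30)).astype('uint8'); w[:188]=0; w[262:]=0; w[:,:215]=0; w[:,375:]=0
    y,x=np.nonzero(w); P=np.array([onz(k,p,19) for p in zip(x,y)]); print(n,"rim min/max",P.min(0).round(1),P.max(0).round(1),q.round(0))
    s=k["img"][90:180,225:350].mean(2).astype(int)
    for r in range(0,90,5): print("".join("%4d"%v for v in s[r,::5])) if n=="w7" else None
E
```

```text
24.575 [520.2  36.7 128.7] phi -2.700000000000003 [ 0.2  0.4 -0.3] [0.02 0.03 0.02] tau6 -0.28 g 0.0
w3 comp [234, 77, 110, 87, 4384] [295.6, 124.5]
w3 rim min/max [472.   -4.2] [581.3  46. ] [288. 132.]
w7 comp [236, 75, 96, 83, 3724] [287.9, 118.4]
w7 comp [325, 88, 21, 74, 982] [334.8, 125.0]
w7 rim min/max [470.9  -5.9] [581.   47.2] [291. 129.]
 139 139 144 139 189 243  90  96  92  93  93  94  96  97  92  91 132 135 137 137 121 255 139 137 137
 140 139 143 141 162 255  91  95  92  94  93  95  97  99  93  91 132 136 137 136 110 255 118 138 139
 140 140 143 140 125 255 136  95  91  93  94  85  87  89  84  83  82 137 136 137  80 255 115 129 139
 139 140 144 143  93 229 131 139  91  96  93  85  86  88  83  83  80  81 124 137  94 255 119 137 140
 139 140 144 141  79 174 222 176 131  94  90  87  91 116  81  82  81  83 128 137  64 255 120 138 138
 140 139 145 139  75 122 240 247 250 141  86 173 179 177 187 203  80  84 127 127  85 111 122 127 139
 139 139 143 140  79 255 126 130 254 250 237 146 182 222 209 184 176  84 125 127  95 255 125 127 141
 138 138 142 139  78 255 122 136 131 130 
[... 369 characters left out ...]
96  98  97  92  97  82  93  89  91  88 183 237 242 242 136 129 227 236 177  86  89 139 136 139
  94  96  96  97  92  98  82  94  89  91  89  92  94  95  92  91  90  89 251 247 249 105 139 134 139
  94  96  94  97  91  97  80  94  90  90  89  93  95  95  93  90  89  91  92  81 250 147 138 137 137
  94  95  96  96  91  96  83  92  89  90  89  93  94  96  92  90  89  92  92  91  79  93 127 137 140
  92  96  96  95  91  96  83  93  88  90  88  92  93  96  92  89  89  92  92  90  89  94  91  91  92
  92  94  95  96  90  95  84  91  86  88  80  90  94  94  91  88  89  91  91  89  82  82  81  92  90
  92  98  96  95  93  92  81  61  78  79  79  81  84  86  81  78  79  81  52  75  83  83  82  81  83
```

The wing line in the image went from ~20° to ~30° relative to the mount, which is about 6.8 rad after a full turn, so the nut is at the stop. One quick check that the jaw hasn't slipped, comparing against the earlier frame.

```bash
python3 - <<'E'
from h import *
# world-rectified patches of both frames (plane z=22 for tab, z=32 for lip), shift by phase correlation; plate reference z=5
def rect(k,z,x0,x1,y0,y1,s=4):
    xs=np.arange(x0,x1,1/s); ys=np.arange(y1,y0,-1/s); X,Y=np.meshgrid(xs,ys)
    P=np.stack([X,Y,np.full_like(X,z)],-1)@k["R"].T+k["t"]; p=P@k["K"].T; p=p[...,:2]/p[...,2:]
    return cv2.remap(k["img"].mean(2).astype('float32'),p[...,0].astype('float32'),p[...,1].astype('float32'),1)
a,b=np.load("pics/w3.npz"),np.load("pics/w7.npz")
for n,z,*r in [("strips",10,500,560,102,165),("tab",22,513,545,135,158),("lip",32,500,550,48,64),("reader",19,495,560,20,48)]:
    A,B=rect(a,z,*r),rect(b,z,*r); (dx,dy),q=cv2.phaseCorrelate(A,B,cv2.createHanningWindow(A.shape[::-1],cv2.CV_32F)); print(n,"dx,dy mm",round(dx/4,2),round(-dy/4,2),round(q,2))
E
```

```text
strips dx,dy mm -0.14 1.06 0.21
tab dx,dy mm 0.86 0.82 0.09
lip dx,dy mm -0.11 0.96 0.6
reader dx,dy mm 0.18 -0.14 0.72
```

```bash
python3 - <<'E'
from h import *
a,b=np.load("pics/w3.npz"),np.load("pics/w7.npz")
A,B=[cv2.cvtColor(k["img"],cv2.COLOR_RGB2GRAY) for k in (a,b)]
for n,z,(x0,y0,x1,y1) in [("roll",20,(405,145,432,245)),("clip",8,(395,20,460,105)),("marker",10,(135,80,190,280)),("strip ends",10,(238,0,252,60)),("stripR",10,(322,0,338,125)),("ground",0,(440,100,520,300)),("tab",20,(255,32,322,52)),("lip",32,(228,180,350,194)),("reader rim/keys",19,(232,197,362,255))]:
    m=np.zeros_like(A); m[y0:y1,x0:x1]=255
    p=cv2.goodFeaturesToTrack(A,60,0.02,4,mask=m); q,s,e=cv2.calcOpticalFlowPyrLK(A,B,p,None,winSize=(15,15))
    d=np.array([onz(b,v[0],z)-onz(a,u[0],z) for u,v,t in zip(p,q,s) if t[0]]); print(n,len(d),np.median(d,0).round(2),d.std(0).round(2))
E
```

```text
roll 19 [ 0.01 -0.01] [0.06 0.06]
clip 42 [-0.01 -0.03] [0.08 0.24]
marker 60 [-0.02 -0.  ] [0.03 0.09]
strip ends 15 [0.05 0.36] [0.13 1.77]
stripR 9 [ 0.   -0.04] [0.19 3.53]
ground 60 [-0.    0.01] [0.05 0.07]
tab 18 [-0.02  1.12] [0.38 0.04]
lip 12 [-0.04  0.97] [0.21 0.12]
reader rim/keys 7 [0.02 0.04] [0.7  0.14]
```

Static objects moved 0.0 mm, but the jaw crept back about 1 mm during the last strokes. It's probably still within tolerance (~29.0 vs 28.4 mm), but there is time, so I'll push the tab home again.

Call:
send_rows --targets '[0,0,0,0.56,0.01,0,-1,0,0,0,0.56,0.01,0,-1,0,0,0,0.56,0.02,0,-1,0,0,0,0.56,0,0,-1,0,0,0,0,0,0,-1]'

```text
time_s: 25.25
eef_pos: [528.8, 174.5, 128.5]
ee_rot: [-0.0, 0.722, 0.692, 0.0]
force: [-0.1, -0.6, -0.2]
grip_width: -0.0
grip_force: 0.0
```

Call:
send_rows --targets '[0,0,0,0.03,0,0.6,-1,0,0,0,0,0,0.6,-1,0,0,0,0,0,0.5,-1,0,0,0,0,0,0.2,-1,0,0,0,0,0,0,-1]'

```text
time_s: 25.88
eef_pos: [529.3, 173.5, 14.7]
ee_rot: [-0.0, 0.724, 0.69, -0.0]
force: [0.6, -0.3, 0.6]
grip_width: -0.001
grip_force: 0.0
```

Call:
send_rows --targets '[0,0,0,-0.1,0,0,-1,0,0,0,-0.06,0,0,-1,0,0,0,-0.03,0,0,-1,0,0,0,0,0,0,-1]'

```text
time_s: 26.38
eef_pos: [528.9, 162.1, 14.9]
ee_rot: [0.0, 0.724, 0.69, 0.0]
force: [-0.4, 0.7, -0.2]
grip_width: 0.002
grip_force: 0.0
```

Call:
send_rows --targets '[0,0,0,-0.04,0,0,-1,0,0,0,-0.02,0,0,-1,0,0,0,0,0,0,-1]'

```text
time_s: 26.75
eef_pos: [528.6, 159.0, 14.7]
ee_rot: [-0.0, 0.724, 0.69, 0.0]
force: [0.8, 4.5, -0.2]
grip_width: 0.0
grip_force: 1.9
```

Call:
send_rows --targets '[0,0,0,-0.03,0,0,-1,0,0,0,0,0,0,-1]'

```text
time_s: 27.0
eef_pos: [528.6, 157.8, 14.7]
ee_rot: [-0.0, 0.724, 0.69, 0.001]
force: [0.3, 9.0, -1.3]
grip_width: 0.0
grip_force: 4.2
```

Call:
send_rows --targets '[0,0,0,-0.03,0,0,-1,0,0,0,0,0,0,-1]'

```text
time_s: 27.25
eef_pos: [528.6, 157.6, 14.8]
ee_rot: [-0.001, 0.724, 0.689, 0.002]
force: [0.8, 19.5, -2.4]
grip_width: 0.002
grip_force: 9.5
```

The jaw slid back the 1 mm and is on the same stop as before (157.6 at 20 N). I'll retract and check once more from the same viewpoint.

Call:
send_rows --targets '[0,0,0,0.15,0,0,-1,0,0,0,0.15,0,0,-1,0,0,0,0,0,-0.6,-1,0,0,0,0,0,-0.9,-1,0,0,0,0,0,-0.4,-1]'

```text
time_s: 27.88
eef_pos: [530.2, 173.2, 131.6]
ee_rot: [0.001, 0.724, 0.69, 0.001]
force: [0.1, -0.6, 0.1]
grip_width: 0.003
grip_force: 0.0
```

Call:
send_rows --targets '[0,0,0,-0.6,0,0,-0.2,0,0,0,-0.7,0,0,-0.2,0,0,0,-0.6,0,0,-0.2,0,0,0,-0.3,0,0,-0.2,0,0,0,0,0,0,-0.2]'

```text
time_s: 28.5
eef_pos: [523.0, 40.8, 128.7]
ee_rot: [-0.0, 0.725, 0.689, -0.0]
force: [0.4, 0.2, 0.7]
grip_width: 0.399
grip_force: 0.0
```

```bash
python3 - <<'E'
from rig import eyes
from h import *
c=eyes.capture("wrist"); np.savez("pics/w8.npz",**c)
a,b7=np.load("pics/w3.npz"),np.load("pics/w7.npz")
g=lambda k:cv2.cvtColor(k["img"],cv2.COLOR_RGB2GRAY)
A,B=g(a),g(c)
for n,z,(x0,y0,x1,y1) in [("roll",20,(405,145,432,245)),("marker",10,(135,80,190,280)),("tab",20,(255,32,322,52)),("lip",32,(228,180,350,194)),("reader",19,(232,197,362,255))]:
    m=np.zeros_like(A); m[y0:y1,x0:x1]=255
    p=cv2.goodFeaturesToTrack(A,60,0.02,4,mask=m); q,s,e=cv2.calcOpticalFlowPyrLK(A,B,p,None,winSize=(15,15))
    d=np.array([onz(c,v[0],z)-onz(a,u[0],z) for u,v,t in zip(p,q,s) if t[0]]); print(n,len(d),np.median(d,0).round(2),d.std(0).round(2))
# wing angle: bright ridge pixels 17..29 mm from the axis (z~32), strips excluded
for n,k in (("w3",a),("w7",b7),("w8",c)):
    y,x=np.nonzero(g(k)>215); P=np.array([onz(k,p,33) for p in zip(x,y)]); v=P-[528.5,91.3]; r=np.hypot(*v.T); t=(np.degrees(np.arctan2(v[:,1],v[:,0]))+2.4)
    R=(r>15)&(r<25)&(abs(v[:,0])<25)
    for nm,S in (("+x",R&(abs(t)<60)),("-x",R&(abs(abs(t)-180)<60))):
        print(n,nm,S.sum(),P[S].mean(0).round(1) if S.any() else None)
    A1,A2=[P[S].mean(0) for S in (R&(abs(t)<60),R&(abs(abs(t)-180)<60))]; d=A1-A2; print("  cw angle rel. mount",round(-np.degrees(np.arctan2(d[1],d[0]))-2.4,1))
E
```

```text
roll 19 [-0.01  0.02] [0.05 0.03]
marker 60 [0.03 0.04] [0.02 0.09]
tab 18 [-0.03  0.  ] [0.78 0.06]
lip 12 [0.02 0.1 ] [1.01 0.09]
reader 7 [-0.04 -0.1 ] [0.04 0.05]
w3 +x 165 [548.   85.8]
w3 -x 133 [508.7  96.3]
  cw angle rel. mount 12.6
w7 +x 168 [547.4  84.6]
w7 -x 138 [510.1  99.9]
  cw angle rel. mount 19.9
w8 +x 155 [547.1  84. ]
w8 -x 147 [509.3  98.8]
  cw angle rel. mount 19.1
```

The jaw is home again (tab 0.0 mm against the first reading) and nothing else moved. My wing-angle mask probably picks up the bright strip ends, so I'll redo it with tighter bounds.

```bash
python3 - <<'E'
from h import *
for n in ("w3","w7","w8"):
    k=np.load(f"pics/{n}.npz"); G=cv2.cvtColor(k["img"],cv2.COLOR_RGB2GRAY)
    y,x=np.nonzero(G>160); P=np.array([onz(k,p,36) for p in zip(x,y)]); th=np.radians(2.4); R=np.array([[np.cos(th),-np.sin(th)],[np.sin(th),np.cos(th)]])
    v=(P-[528.5,91.3])@R.T
    for sgn in (1,-1):
        out=[]
        for u in range(12,24,2):
            S=(v[:,0]*sgn>u)&(v[:,0]*sgn<=u+2)&(abs(v[:,1])<22); out.append((u+1,S.sum(),v[S,1].mean().round(1) if S.any() else None))
        print(n,sgn,[(int(a),int(b),float(c) if c is not None else None) for a,b,c in out])
E
```

```text
w3 1 [(13, 25, -7.6), (15, 26, -8.5), (17, 26, -9.1), (19, 34, -9.8), (21, 44, -1.6), (23, 142, 6.7)]
w3 -1 [(13, 29, 1.9), (15, 26, 3.2), (17, 26, 3.8), (19, 35, 4.6), (21, 28, 5.2), (23, 71, 10.4)]
w7 1 [(13, 27, -9.1), (15, 28, -10.4), (17, 28, -11.4), (19, 29, -12.3), (21, 55, -1.2), (23, 148, 6.3)]
w7 -1 [(13, 38, 4.7), (15, 37, 7.3), (17, 30, 8.5), (19, 28, 9.5), (21, 30, 10.6), (23, 71, 11.1)]
w8 1 [(13, 26, -10.2), (15, 29, -11.3), (17, 31, -12.3), (19, 32, -13.8), (21, 41, -5.3), (23, 140, 6.5)]
w8 -1 [(13, 40, 4.2), (15, 28, 6.1), (17, 28, 7.1), (19, 34, 8.3), (21, 32, 9.3), (23, 78, 10.9)]
```

Wing angle relative to the mount is 30°, i.e. 6.8 rad: at its stop. The jaw is home and the robot is clear, so I'm handing in.

```bash
python3 -c "
from rig import job; print(job.finish_job())"
```

```text
the job is handed in; nothing more can be done
None
```

I handed the job in at about 28.5 s of robot time: by my camera measurements the jaw is home on the square-lying reader, the wing nut is at its stop (about 6.8 rad), and the coin roll and marker have not moved (the clip, last checked before the final tab push, had not either). Two caveats: turning the nut pulled the jaw back about 1 mm, so I pushed the tab home again. The jaw slid at under 10 N on that push, so it may not be firmly locked. The hand-in gave no verdict.

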